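# Hand the bench over from centrifuge to microscope

## Task

The centrifuge has finished and a slide is waiting: on the bench's switch box, flip the red toggle (centrifuge) off and the blue toggle (microscope lamp) on, each all the way over, in either order. On is leaning towards the green stripe along the box, off is leaning towards the black stripe. Leave the yellow and white toggles as they are.

Things in the scene. Friction and masses are not known exactly. Their poses are not given: they have to be found in the camera images.
- red_tip (a point): End of the red toggle (centrifuge; starts on): a bat lever with a sleeve 12 mm thick. The point is the top end of the lever on its centre line, 42 mm from its hinge. z points out along the lever; y lies level along the row, parallel to the hinge; x lies across the row towards the green stripe, dipping as the lever leans that way. All four toggles are alike but for colour.
- blue_tip (a point): End of the blue toggle (microscope lamp; starts off), axes as for red. The four levers stand in one straight row, 40 mm apart, in any colour order. Each hinge is 62 mm above the bench, at the top face of a dark module 70 mm long across the row, on a box 120 mm across, 200 mm along the row and 50 mm high. The green stripe is on the far side, the black one on the robot's side.
- yellow_tip (a point): End of the yellow toggle (analyser; starts on, stays on), axes as for red. Each lever swings between stops 26 degrees (0.45 rad) either side of upright and starts within 6 degrees of a stop, its end about 100 mm above the bench: towards green is on, towards black is off. A push of 2 to 4 N across the row on its upper half swings it; friction holds it where it is left.
- white_tip (a point): End of the white toggle (spare outlet; starts off, stays off), axes as for red. Loose things (slide box, jar, dish), all under 70 mm tall, stand on the bench round the box.

How it is judged (in metres and radians):
At the end, for the whole second after the job is handed in: Red leans at least 12 degrees from upright towards the black stripe (off) and blue at least 12 degrees towards the green stripe (on); yellow still leans at least 12 degrees towards green and white at least 12 degrees towards black (a lever at its stop leans 26 degrees) (angle between each of red_tip, white_tip's own x axis and vertical below 1.36 rad and angle between each of blue_tip, yellow_tip's own x axis and vertical above 1.78 rad); the robot touches nothing.
It fails at once if the yellow toggle is moved: its end shifts more than 12 mm (distance of yellow_tip from where it was at the start of the episode above 0.012 m).
It fails at once if the white toggle is moved: its end shifts more than 12 mm (distance of white_tip from where it was at the start of the episode above 0.012 m).
It also fails if it takes over 35 s, if anything falls off the work surface, if the arm or the gripper's body presses on something with over 40 N, if the wrist force passes 120 N, or if a joint passes its speed limit or range.

## Robot

A 6-joint arm with a two-finger parallel gripper is mounted at the origin on the work surface. World frame = base frame: x ahead of the robot, y to its left, z up, the work surface at z = 0. Lengths are in m, angles in degrees, forces in N, time in s.
With the tool pointing down it reaches from about 0.375 to 0.975 m from the base axis. Payload 3.8 kg.
Tool frame: the origin (TCP) lies midway between the tips of the shut fingers; the grasp point (between the pads) lies 19 mm behind it; z points along the fingers, y is the line along which they close (so a half turn about z gives the same grasp; the last joint's range is limited). The gripper opens to 88 mm and grips with 3 to 60 N. Pads are 18 mm wide; open, the fingers measure 123 mm over their backs; the gripper's body (75 mm by 187 mm) begins 45 mm behind the grasp point.
Start: joints at [-66.744, 15.12, 91.902, -0, 72.978, -2.114], TCP at [0.289, -0.61, 0.239] pointing down, gripper open.
Joint ranges: [-150.88, 150.88], [-54.13, 125.18], [17.81, 147.31], [-75.09, 255.09], [0, 152.58], [-146.25, 146.25]. Speed limits (degrees/s): [147.25, 147.25, 180, 180, 180, 180].

## Interface

Orientations are given as [roll, pitch, yaw] about the fixed x, y, z axes, in that order (R = Rz(yaw) Ry(pitch) Rx(roll)).
In Python, from cell import get_state, snapshot, close_job gives the robot as it stands.
- The arm moves only by the tool carry_out, never from a script. Its argument "rows" is one flat list of numbers, 6 for each row, row after row: the shift along the tool's x, y, z in cm, then the turn, a rotation vector about the tool's x, y, z in degrees. A call has 1 to 10 rows; each row is the pose to reach, as a shift and turn from the pose commanded when the call began, along the tool's axes at that moment; what a row does not reach only later rows make up. A row lasts 1/10 s, in which the tool goes at most 50 mm and 8.59 degrees, less where a joint would pass 70% of its speed; a pose out of reach is approached as far as the arm can. A call with a gripper value outside its range is refused whole. "gripper" is the opening, from 0 (shut) to 1 (fully open), set as the call begins (left out, the last holds). The fingers move at their own pace and stop on an object; "force" is the grip in N (left out, the last holds). Time passes only in rows, so rows that repeat a pose let the fingers close. It gives the time, the measured TCP pose, the force, the opening and the grip force at its end, in the units of the state.
- get_state(): the state, without advancing time (a new reading comes with each control period).
- snapshot(name): name is "side" or "top" or "wrist"; returns a dict with "image" (420x560x3 uint8, red, green, blue), "depth" (420x560 float32, m along the optical axis (not along the pixel's ray), 0 where there is no reading), "intrinsics" (3x3 intrinsics, pixels), "k1" (the pictures are not rectified: a ray, as slopes to the right and down, at radius r is drawn at 1 + k1 r^2 times it, then the intrinsics apply), "rvec" (rotation vector, rad) and "tvec" (3), from world to camera coordinates, as OpenCV has them. Camera axes: x right, y down, z forward; pixel columns grow to the right and rows downward; lengths in m; the calibration is good to about 2 mm. A picture is of the moment at which its call begins.
- close_job(): hands the job in; it is judged then, once.
The state is a dict: "t": time; "joint_positions": joint angles; "qd": joint speeds; "tau": joint torques, N m; "position": TCP position; "orientation": TCP orientation; "wrist_force": force on the tool from outside, world axes, zero at the start; "moment": the same for the moment, N m; "grip_width": opening from 0.0 (shut) to 1.0 (fully open); "grip_force": force on a finger pad.
Only numpy, scipy, OpenCV 4.12 (cv2) and the standard library are available. Lean on these libraries where they do the work, as an engineer would, in place of code of your own. Each camera call takes 0.05 s, during which the arm holds its last target. There are 200 camera calls.

## Working session

There is one attempt and no reset: what is moved stays moved. The work goes in short steps, Python scripts to look and compute and a tool call to move; the robot and the scene stay as the last step left them, time stands still between calls to the robot, and variables do not carry over. Pictures are saved under pics/ and viewed, at most 10 in all, crops included, and the job is handed in when it is done.

Besides the shell and the picture viewer there is one more tool, called as name(argument=value, ...), one argument or row to a line, values as JSON. carry_out: Moves the arm, as the interface text tells. Its arguments: {"type":"object","properties":{"rows":{"type":"array","items":{"type":"number"}},"gripper":{"type":"number"},"force":{"type":"number"}},"required":["rows"]}

```bash
mkdir -p pics
cat > h.py <<'E'
import numpy as np, cv2
from cell import get_state, snapshot, close_job
def pts(s):
    K=s["intrinsics"];R,_=cv2.Rodrigues(np.array(s["rvec"]));t=np.array(s["tvec"])
    h,w=s["depth"].shape;u,v=np.meshgrid(np.arange(w),np.arange(h))
    p=cv2.undistortPoints(np.stack([u,v],-1).reshape(-1,1,2).astype(float),np.array(K),np.array([s["k1"],0,0,0.])).reshape(h,w,2)
    d=s["depth"];c=np.dstack([p[...,0]*d,p[...,1]*d,d])
    return (c-t)@R
E
python3 - <<'E'
from h import *
for n in("top","side"):
    s=snapshot(n);np.savez(n,**s);cv2.imwrite(f"pics/{n}1.png",s["image"][...,::-1])
print(get_state())
E
```

```text
{'t': 0.1, 'joint_positions': array([-6.67424226e+01,  1.51644659e+01,  9.19698863e+01, -5.17125754e-04,
        7.29785424e+01, -2.11295496e+00]), 'qd': array([-0.04858886,  0.02968033, -0.21402495,  0.00178312, -0.00910367,
        0.05688842]), 'tau': array([ 1.37513467e-05, -5.03620398e+01, -3.58070040e+01,  7.30891060e-02,
        2.33001594e-02, -5.24336099e-05]), 'position': array([ 0.28898219, -0.60932704,  0.23755034]), 'orientation': array([-1.79887164e+02, -3.66854429e-03,  2.53706806e+01]), 'wrist_force': array([-0.0738484 , -0.42484729, -1.07129726]), 'moment': array([-0.02279233,  0.0011059 , -0.01189792]), 'grip_force': 0.0, 'grip_width': 1.000950834778873}
```

View pics/top1.png

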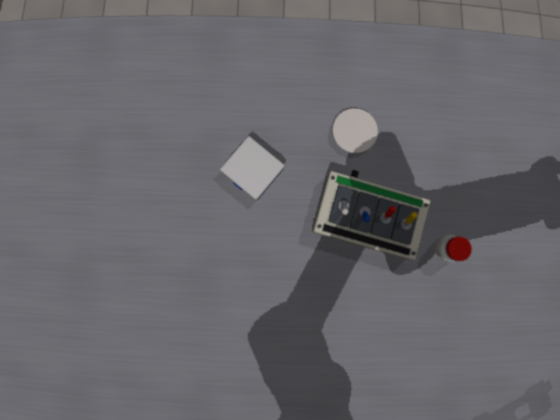

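View pics/side1.png

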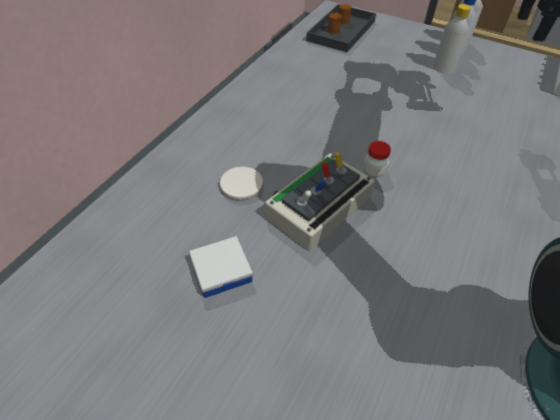

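The box is at about (372,215) in the top view. From left to right the toggles are white (345,208), blue (366,216), red (390,212) and yellow (411,217). Green is on the far side. Next I'll locate them in 3D.

Run:
```python
from h import *
for n,(x0,x1,y0,y1) in(("top",(310,435,165,265)),("side",(260,375,145,245))):
    s=np.load(n+".npz");P=pts(s);im=s["image"];hsv=cv2.cvtColor(im,cv2.COLOR_RGB2HSV)
    m=np.zeros(im.shape[:2],bool);m[y0:y1,x0:x1]=1
    H,S,V=[hsv[...,i].astype(int) for i in range(3)]
    C=dict(red=((H<8)|(H>172))&(S>150)&(V>70),blue=(H>105)&(H<130)&(S>150)&(V>60),yellow=(H>18)&(H<32)&(S>150)&(V>80),green=(H>50)&(H<80)&(S>120),hi=(S<60)&(V>60))
    for k,c in C.items():
        q=P[c&m];
        if k=="hi": q=q[q[:,2]>.075]
        print(n,k,len(q))
        if len(q)<3: continue
        z=q[:,2]; print("  mean",q.mean(0).round(4),"z",np.percentile(z,[5,50,95]).round(3),"top mean",q[z>=np.percentile(z,75)].mean(0).round(4))
        if k=="green":
            d=q[:,:2]-q[:,:2].mean(0);u=np.linalg.svd(d,full_matrices=0)[2][0];print("  dir",u, "len",np.ptp(d@u))
    big=cv2.resize(im[y0-5:y1+5,x0-5:x1+5],None,fx=4.5,fy=4.5,interpolation=cv2.INTER_CUBIC)
    if n=="top":cv2.imwrite("pics/crop.png",big[...,::-1])
```

```text
top red 27
  mean [ 0.5418 -0.1427  0.0998] z [0.097 0.1   0.102] top mean [ 0.541  -0.1426  0.1015]
top blue 34
  mean [ 0.5264 -0.0975  0.0974] z [0.086 0.099 0.102] top mean [ 0.5245 -0.0982  0.1015]
top yellow 18
  mean [ 0.5325 -0.1817  0.0999] z [0.098 0.1   0.103] top mean [ 0.5326 -0.1816  0.102 ]
top green 501
  mean [ 0.5787 -0.1308  0.0513] z [0.049 0.051 0.053] top mean [ 0.5786 -0.1293  0.0529]
  dir [-0.24873553 -0.96857144] len 0.16557172014182597
top hi 95
  mean [ 0.5192 -0.0166  0.347 ] z [0.081 0.101 0.779] top mean [0.4861 0.0553 0.779 ]
side red 138
  mean [ 0.5137 -0.2015  0.0763] z [0.057 0.076 0.099] top mean [ 0.5402 -0.1417  0.0959]
side blue 58
  mean [ 0.5277 -0.0963  0.09  ] z [0.077 0.091 0.101] top mean [ 0.5243 -0.0969  0.0994]
side yellow 62
  mean [ 0.5284 -0.1794  0.0888] z [0.076 0.09  0.1  ] top mean [ 0.5324 -0.1812  0.0985]
side green 264
  mean [ 0.5792 -0.1161  0.0583] z [0.05  0.052 0.054] top mean [ 0.5701 -0.0972  0.0799]
  dir [-0.21638414  0.9763083 ] len 0.6651246970620898
side hi 112
  mean [0.4908 0.0431 0.2201] z [0.078 0.097 0.646] top mean [0.3527 0.3842 0.6073]
```

View pics/crop.png

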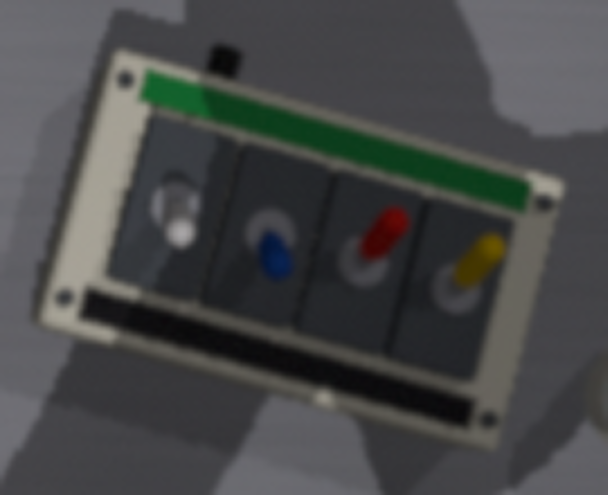

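Row direction is u=(0.249,0.969), and towards green is g=(0.969,-0.249). I'll move above the green side of red with the fingers shut and tool y along g.

carry_out(
  rows=[45.3,-29.2,4,0,0,-50.2,45.3,-29.2,4,0,0,-50.2,45.3,-29.2,4,0,0,-50.2,45.3,-29.2,4,0,0,-50.2,45.3,-29.2,4,0,0,-50.2,45.3,-29.2,4,0,0,-50.2,45.3,-29.2,4,0,0,-50.2,45.3,-29.2,4,0,0,-50.2,45.3,-29.2,4,0,0,-50.2,45.3,-29.2,4,0,0,-50.2],
  gripper=0,
)

```text
t: 1.1
position: [0.5526, -0.1842, 0.2012]
orientation: [-180.0, 0.0, 75.6]
wrist_force: [0.8, -0.8, 0.1]
grip_width: 0.117
grip_force: 0.0
```

carry_out(
  rows=[0,0,0,0,0,0,0,0,0,0,0,0,0,0,0,0,0,0],
)

```text
t: 1.4
position: [0.5516, -0.1869, 0.2014]
orientation: [-180.0, 0.0, 75.6]
wrist_force: [0.2, -0.2, -0.3]
grip_width: 0.004
grip_force: 0.0
```

carry_out(
  rows=[4,1.2,6,0,0,0,4,1.2,6,0,0,0,4,1.2,6,0,0,0,4,1.2,6,0,0,0,4,1.2,6,0,0,0],
)

```text
t: 1.9
position: [0.5743, -0.1523, 0.1434]
orientation: [179.9, 0.0, 75.5]
wrist_force: [-0.1, -0.2, 0.6]
grip_width: 0.002
grip_force: 0.0
```

Run:
```python
from h import *
p=get_state()["position"];u=np.array([.2487,.9686]);g=np.array([.9686,-.2487]);print(p,p[:2]@u,p[:2]@g)
s=snapshot("wrist");cv2.imwrite("pics/w1.png",s["image"][...,::-1])
```

```text
[ 0.57425177 -0.15227231  0.14340933] -0.004674544423154459 0.5940903867700429
```

View pics/w1.png

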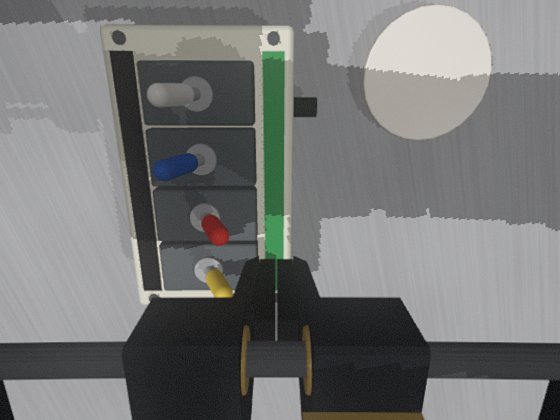

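The wrist view shows all four levers: white (170,95), blue (178,167), red (215,230) and yellow (220,285). The shut fingers are at about (275,270) over the green stripe. I'll refine the tip positions from this nearer view.

Run:
```python
from h import *
u=np.array([.2487,.9686]);g=np.array([.9686,-.2487])
s=snapshot("wrist");P=pts(s);im=s["image"];hsv=cv2.cvtColor(im,cv2.COLOR_RGB2HSV)
H,S,V=[hsv[...,i].astype(int) for i in range(3)];m=np.zeros(H.shape,bool);m[60:300,105:300]=1
C=dict(red=((H<8)|(H>172))&(S>150)&(V>70),blue=(H>105)&(H<130)&(S>130)&(V>50),yellow=(H>18)&(H<32)&(S>150)&(V>80),green=(H>50)&(H<80)&(S>120))
for k,c in C.items():
    q=P[c&m];q=q[(q[:,2]>.03)&(q[:,2]<.12)];z=q[:,2];t=q[z>z.max()-.008]
    print(k,len(q),"z",z.max().round(3),"tip u,g",(t[:,:2].mean(0)@u).round(4),(t[:,:2].mean(0)@g).round(4),"g range",np.percentile(q[:,:2]@g,[2,98]).round(4),"u",np.percentile(q[:,:2]@u,[2,98]).round(4))
```

```text
red 540 z 0.103 tip u,g -0.0028 0.5592 g range [0.5472 0.5639] u [-0.0081  0.0016]
blue 829 z 0.103 tip u,g 0.0362 0.5317 g range [0.5266 0.5441] u [0.0308 0.0412]
yellow 439 z 0.101 tip u,g -0.0408 0.5595 g range [0.5475 0.5645] u [-0.0438 -0.0382]
green 2977 z 0.054 tip u,g 0.0229 0.5917 g range [0.5857 0.5977] u [-0.0395  0.0818]
```

carry_out(
  rows=[0.2,0,3,0,0,0,0.2,0,5.7,0,0,0,0.2,0,5.7,0,0,0,0.2,0,5.7,0,0,0,0.2,-0.8,5.7,0,0,0,0.2,-1.3,5.7,0,0,0,0.2,-1.7,5.7,0,0,0,0.2,-2.1,5.7,0,0,0,0.2,-2.4,5.7,0,0,0,0.2,-2.4,5.7,0,0,0],
)

```text
t: 3.0
position: [0.5506, -0.1425, 0.085]
orientation: [-180.0, 0.0, 75.6]
wrist_force: [0.9, -0.0, 1.7]
grip_width: 0.008
grip_force: 1.0
```

carry_out(
  rows=[0,-0.3,0,0,0,0,0,-0.6,0,0,0,0,0,-0.8,0,0,0,0,0,-0.8,0,0,0,0],
)

```text
t: 3.4
position: [0.5426, -0.1404, 0.0844]
orientation: [-179.9, -0.0, 75.6]
wrist_force: [1.6, 0.5, 0.6]
grip_width: 0.005
grip_force: 0.6
```

Run:
```python
from h import *
s=snapshot("wrist");cv2.imwrite("pics/w2.png",s["image"][...,::-1]);print(get_state()["wrist_force"],get_state()["position"])
```

```text
[ 0.91943761 -0.61911516  1.42153801] [ 0.54258189 -0.14035269  0.08431393]
```

View pics/w2.png

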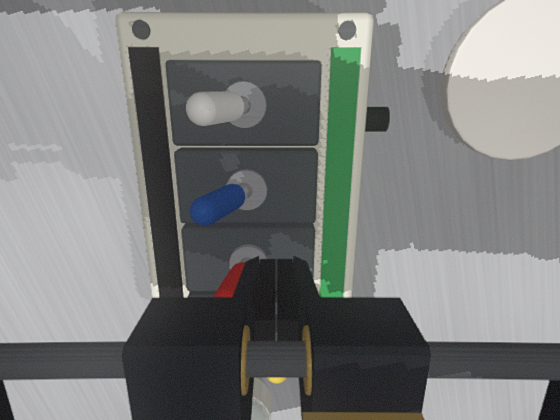

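Red now leans towards black, showing at (230,280) beside the fingers. Force is low, so I'll push a little more to reach the stop.

carry_out(
  rows=[0,-0.15,0,0,0,0,0,-0.3,0,0,0,0,0,-0.3,0,0,0,0],
)

```text
t: 3.75
position: [0.5399, -0.1397, 0.0844]
orientation: [-180.0, -0.0, 75.6]
wrist_force: [2.0, -0.9, -0.6]
grip_width: 0.003
grip_force: 0.7
```

carry_out(
  rows=[0,-0.15,0,0,0,0,0,-0.3,0,0,0,0,0,-0.3,0,0,0,0],
)

```text
t: 4.05
position: [0.537, -0.1389, 0.0845]
orientation: [-180.0, -0.0, 75.6]
wrist_force: [1.4, -0.8, -0.6]
grip_width: 0.003
grip_force: 0.5
```

carry_out(
  rows=[0,-0.1,0,0,0,0,0,-0.2,0,0,0,0,0,-0.3,0,0,0,0,0,-0.3,0,0,0,0],
)

```text
t: 4.45
position: [0.5349, -0.1385, 0.085]
orientation: [179.9, 0.0, 75.6]
wrist_force: [2.2, -0.8, -0.8]
grip_width: 0.007
grip_force: 1.1
```

carry_out(
  rows=[0,1,0,0,0,0,0,1,-3,0,0,0,0,1,-7,0,0,0,3.7,-5.5,-7,0,0,0,3.7,-5.5,-7,0,0,0,3.7,-5.5,-7,0,0,0,3.7,-5.5,-7,0,0,0],
)

```text
t: 5.15
position: [0.4906, -0.0887, 0.1547]
orientation: [180.0, 0.0, 75.6]
wrist_force: [0.7, -0.8, 1.0]
grip_width: 0.002
grip_force: 0.0
```

```bash
cat > chk.py <<'E'
from h import *
import sys
u=np.array([.2487,.9686]);g=np.array([.9686,-.2487])
p=get_state()["position"];print("tcp",p,"u,g",p[:2]@u,p[:2]@g)
for n in("top","side"):
    s=snapshot(n);P=pts(s);hsv=cv2.cvtColor(s["image"],cv2.COLOR_RGB2HSV)
    H,S,V=[hsv[...,i].astype(int) for i in range(3)];U=P[...,:2]@u;G=P[...,:2]@g
    m=(P[...,2]>.07)&(P[...,2]<.11)&(abs(U-.016)<.08)&(abs(G-.547)<.035)
    C=dict(red=((H<8)|(H>172))&(S>150)&(V>70),blue=(H>105)&(H<130)&(S>130)&(V>50),yellow=(H>18)&(H<32)&(S>150)&(V>80),white=(S<60)&(abs(U-.076)<.012))
    for k,c in C.items():
        c=c&m
        if c.sum()<3: print(n,k,"hidden");continue
        z=P[c][:,2];t=z>z.max()-.008;print(n,k,c.sum(),"zmax",z.max().round(3),"tip u,g",U[c][t].mean().round(4),G[c][t].mean().round(4))
E
python3 chk.py
```

```text
tcp [ 0.49056797 -0.08873103  0.1546938 ] u,g 0.036059376947949404 0.49723154092134036
top red hidden
top blue hidden
top yellow hidden
top white 59 zmax 0.103 tip u,g 0.0763 0.5335
side red 55 zmax 0.101 tip u,g -0.0033 0.5304
side blue 60 zmax 0.102 tip u,g 0.037 0.5313
side yellow hidden
side white 80 zmax 0.103 tip u,g 0.0751 0.5335
```

Red is off, with its tip at g=0.530 (the stop is about 0.529). Next is blue.

carry_out(
  rows=[0,0,4,0,0,0,0,0,7,0,0,0,0,0,7,0,0,0,0,0.8,7,0,0,0,0,1.4,7,0,0,0,0,2,7,0,0,0,0,2.6,7,0,0,0,0,3.1,7,0,0,0,0,3.6,7,0,0,0,0,3.6,7,0,0,0],
)

```text
t: 6.25
position: [0.5266, -0.098, 0.0851]
orientation: [179.9, -0.0, 75.6]
wrist_force: [0.5, -1.0, 0.5]
grip_width: 0.006
grip_force: 0.1
```

carry_out(
  rows=[0,0.2,0,0,0,0,0,0.4,0,0,0,0,0,0.6,0,0,0,0,0,0.7,0,0,0,0,0,0.8,0,0,0,0,0,0.8,0,0,0,0],
)

```text
t: 6.85
position: [0.5313, -0.0993, 0.0841]
orientation: [-179.8, 0.0, 75.6]
wrist_force: [-5.9, 1.5, 3.2]
grip_width: 0.007
grip_force: 3.5
```

The force rise shows blue is at its stop. I'll retreat and check.

carry_out(
  rows=[0,-1.5,0,0,0,0,0,-2,0,0,0,0,0,-2,-5,0,0,0,0,-2,-10,0,0,0,0,-7,-13,0,0,0,0,-12,-13,0,0,0,0,-15,-13,0,0,0,0,-15,-13,0,0,0,0,-15,-13,0,0,0],
)

```text
t: 7.75
position: [0.3883, -0.0625, 0.2154]
orientation: [179.8, -0.0, 75.6]
wrist_force: [0.5, -0.1, 0.3]
grip_width: 0.007
grip_force: 0.0
```

```bash
python3 chk.py; python3 -c "
from h import *
cv2.imwrite('pics/s2.png',cv2.resize(snapshot('side')['image'][145:245,260:380,::-1],None,fx=5,fy=5))"
```

```text
tcp [ 0.38830221 -0.0624751   0.21535647] u,g 0.0360573793924598 0.39164708218167266
top red 51 zmax 0.102 tip u,g -0.0027 0.5306
top blue 74 zmax 0.103 tip u,g 0.0364 0.5609
top yellow 71 zmax 0.103 tip u,g -0.0429 0.5599
top white 61 zmax 0.104 tip u,g 0.0765 0.5334
side red 52 zmax 0.102 tip u,g -0.0027 0.5303
side blue 76 zmax 0.1 tip u,g 0.0365 0.5602
side yellow 61 zmax 0.102 tip u,g -0.0429 0.5604
side white 79 zmax 0.103 tip u,g 0.0755 0.5337
```

View pics/s2.png

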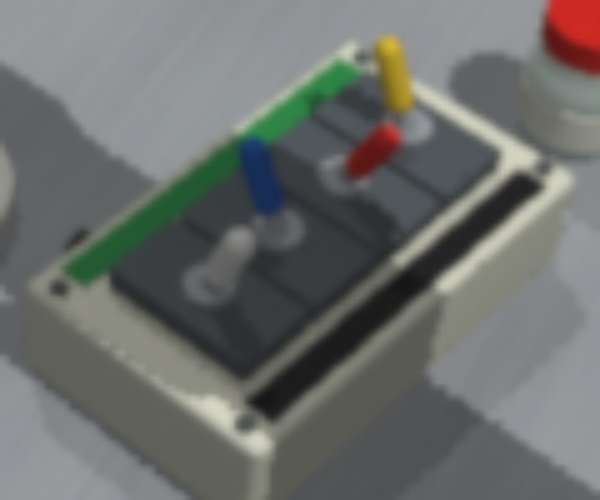

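The picture shows blue (260,175) leaning to green with yellow (395,75), and red (375,150) leaning to black with white (230,260). The arm is clear, so I'm handing in.

```bash
python3 -c "
from cell import close_job
print(close_job())"
```

```text
the job is handed in; nothing more can be done
None
```

The job is handed in: red is off and blue is on, both at or very near their stops, yellow and white show no movement in the camera measurements, and the arm is clear. The hand-in gave no verdict.

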